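Set up the watchtower and post its guards

TASK

Set up the model watchtower on the gaming table: put the grey ground storey on the middle of the paved square foundation tile, then the cream middle storey on it, then the brown roof storey on top, parapet up, each centred and with its walls squared up to what is below (any side may face front), and then stand the red guard in the middle of the roof. Stand the blue guard in the middle of the sandy spot on the round green mound, at any time. Do not push about or tip the unpainted grey figure, the white cup and the orange paint pot, and leave everything standing free.

Things in the scene. Friction and masses are not known exactly. Their poses are not given: they have to be found in the camera images.
- ground_storey: loose grey stone tower block with dark arched doors on its sides and a dark square hatch painted on its flat top; 58 x 58 mm, 50 mm high, about 160 g. Origin: centre of its underside; x and y square to its walls, z up.
- middle_storey: loose cream tower block with dark-brown timber framing and a dark diagonal cross on its flat top; 52 x 52 mm, 45 mm high, about 120 g. Origin: centre of its underside; x and y square to its walls, z up.
- roof_storey: loose brown timber tower block, 56 x 56 mm, about 110 g; flat planked deck 32 mm above its underside, round it a parapet 4 mm thick and 4 mm high along the edges with 8 mm square, 8 mm high dark posts at the corners (40 mm high in all; free deck 48 mm wide between the parapets). Origin: centre of its underside; x and y square to its walls, z up.
- red_guard: loose red gaming figure (red robe, red helmet with a brass band): figure on a round black base 30 mm across and 4 mm thick; upright robe, round, about 20 mm across from 20 to 38 mm up (18 mm lower down), shoulders end at 43 mm, helmet to 57 mm. Origin: centre of the base's underside; z up. It can be pinched round the robe from any side. About 50 g.
- blue_guard: loose blue gaming figure (blue robe, blue helmet with a silver band): figure on a round black base 30 mm across and 4 mm thick; upright robe, round, about 20 mm across from 20 to 38 mm up (18 mm lower down), shoulders end at 43 mm, helmet to 57 mm. Origin: centre of the base's underside; z up. It can be pinched round the robe from any side. About 50 g.
- foundation: fixed square mossy-green tile, 100 x 100 mm, 6 mm thick, with a pale paved square of 64 mm in its middle (flush). The tower stands on the paved square. Origin: centre of its underside, on the table; x and y square to its edges, z up.
- mound: fixed round green mound, 84 mm across at the table, its flat top 72 mm across and 10 mm above the table, with a sandy round spot 40 mm across in its middle. Origin: centre of its underside; z up.
- grey_figure: bystander, not to be disturbed: an unpainted, all light-grey figure (base too), same shape and size as the guards. Origin: centre of the base's underside; z up.
- rinse_cup: bystander, not to be disturbed: loose empty white plastic cup, about 58 mm across the rim, 70 mm high. Origin: centre of its underside; z up.
- paint_pot: bystander, not to be disturbed: loose orange paint pot with a yellow lid, 36 mm across, 48 mm high. Origin: centre of its underside; z up.
Things that resemble listed ones, but are neither listed nor needed, are in the scene too. Leave any pink or purple look-alike of the middle_storey alone.

How it is judged (in metres and radians):
On the way, in this order (a step that is already met when the one before it is completed fails the run):
1. the grey ground storey stands centred and square on the foundation (horizontal distance between ground_storey and foundation below 0.01 m and z of ground_storey in the frame of foundation between 0.002 and 0.01 m and angle between ground_storey's own z axis and vertical below 0.1 rad and (angle between the x axis of ground_storey and the x axis of foundation, either way round below 0.2 rad or angle between the x axis of ground_storey and the y axis of foundation, either way round below 0.2 rad)), for 0.2 s.
2. the cream middle storey stands centred and square on the ground storey (horizontal distance between middle_storey and ground_storey below 0.01 m and z of middle_storey in the frame of ground_storey between 0.046 and 0.054 m and angle between middle_storey's own z axis and vertical below 0.1 rad and (angle between the x axis of middle_storey and the x axis of ground_storey, either way round below 0.2 rad or angle between the x axis of middle_storey and the y axis of ground_storey, either way round below 0.2 rad)), for 0.2 s.
3. the brown roof storey stands centred and square on the middle storey (horizontal distance between roof_storey and middle_storey below 0.01 m and z of roof_storey in the frame of middle_storey between 0.041 and 0.049 m and angle between roof_storey's own z axis and vertical below 0.1 rad and (angle between the x axis of roof_storey and the x axis of middle_storey, either way round below 0.2 rad or angle between the x axis of roof_storey and the y axis of middle_storey, either way round below 0.2 rad)), for 0.2 s.
4. the red guard stands in the middle of the roof deck (horizontal distance between red_guard and roof_storey below 0.012 m and z of red_guard in the frame of roof_storey between 0.028 and 0.036 m and angle between red_guard's own z axis and vertical below 0.1 rad), for 0.2 s.
At the end, for the whole second after the job is handed in: Ground, middle and roof storey stacked on the foundation, each within 10 mm of centred, 0.2 rad of square (quarter turns allowed) and upright; red guard upright on the roof within 12 mm of its middle, blue guard on the mound within 14 mm; all released and at rest (all of step 1 and all of step 2 and all of step 3 and all of step 4 and horizontal distance between blue_guard and mound below 0.014 m and z of blue_guard in the frame of mound between 0.006 and 0.014 m and angle between blue_guard's own z axis and vertical below 0.1 rad and linear speed of each of ground_storey, middle_storey, roof_storey, red_guard, blue_guard below 0.02 m/s and angular speed of each of ground_storey, middle_storey, roof_storey, red_guard, blue_guard below 0.3 rad/s); the robot touches nothing.
It fails at once if the unpainted grey figure is pushed more than 25 mm or tipped (distance of grey_figure from where it was at the start of the episode above 0.025 m or angle between grey_figure's own z axis and vertical above 0.4 rad).
It fails at once if the white cup is pushed more than 25 mm or tipped (distance of rinse_cup from where it was at the start of the episode above 0.025 m or angle between rinse_cup's own z axis and vertical above 0.4 rad).
It fails at once if the orange paint pot is pushed more than 25 mm or tipped (distance of paint_pot from where it was at the start of the episode above 0.025 m or angle between paint_pot's own z axis and vertical above 0.4 rad).
It also fails if it takes over 134 s, if anything falls off the work surface, if the arm or the gripper's body presses on something with over 40 N, if the wrist force passes 120 N, or if a joint passes its speed limit or range.

ROBOT

A 6-joint arm with a two-finger parallel gripper is mounted at the origin on the work surface. World frame = base frame: x ahead of the robot, y to its left, z up, the work surface at z = 0. Lengths are in mm, angles in rad, forces in N, time in s.
With the tool pointing down it reaches from about 250 to 850 mm from the base axis. Payload 12.5 kg.
Tool frame: the origin (TCP) lies midway between the tips of the shut fingers; the grasp point (between the pads) lies 19 mm behind it; z points along the fingers, y is the direction in which the jaws open and shut (so a half turn about z gives the same grasp; the last joint's range is limited). The gripper opens to 93 mm and grips with 3 to 60 N. Pads are 15 mm wide; open, the fingers measure 128 mm over their backs; the gripper's body (75 mm by 188 mm) begins 65 mm behind the grasp point.
Start: joints at [-0.085, 0.351, 1.652, -0, 1.139, -0.085], TCP at [549.986, 0.027, 218.633] pointing down, gripper open.
Joint ranges: [-2.75, 2.75], [-0.79, 2.1], [0.01, 2.65], [-1.57, 4.71], [0.07, 3.14], [-2.87, 2.87]. Speed limits (rad/s): [2.22, 2.22, 2.79, 3.14, 3.14, 3.14].

INTERFACE

Orientations are given as a unit quaternion [x, y, z, w].
In Python, from workcell import sense, viewer, bot gives the robot as it stands.
- The arm moves only by the shell command python3 -m creep 'ROWS' [OPENING]. ROWS is JSON, a list of rows, each a list of 2 entries, a list of its own where there are three numbers: the shift along the tool's x, y, z in mm, then the turn, a rotation vector about the tool's x, y, z in rad. A call has 1 to 20 rows; each row shifts and turns the commanded pose from where the row before left it, along the tool's axes as they then stand; what a row does not reach is not made up. A row lasts 1/10 s, in which the tool goes at most 50 mm and 8.59 degrees, less where a joint would pass 70% of its speed; a pose out of reach is approached as far as the arm can. A call with a gripper value outside its range is refused whole. OPENING is the finger opening in mm, from 0 to 93, set as the call begins (- or left out, the last holds). The fingers move at their own pace and stop on an object; the grip force is fixed at half the most. Time passes only in rows, so rows that do not move let the fingers close. It gives the time, the measured TCP pose, the force and the opening at its end, in the units of the state.
- sense(): the state, without advancing time (a new reading comes with each control period).
- viewer.capture(name): name is "scene" or "side" or "wrist"; returns the picture (420x560x3 uint8, red, green, blue); there is no depth.
- viewer.camera_info(name): a dict with "vfov" (degrees; the focal length in pixels is half the picture's height over the tangent of half this angle, whatever the lens; pixels are square), "cx", "cy" (the principal point, pixels), "pose" (4x4, takes a point from camera to world coordinates). Camera axes: x right, y down, z forward; pixel columns grow to the right and rows downward; lengths in mm; the calibration is good to about 2 mm. A picture is of the moment at which its call begins: read the wrist's pose just before it. camera_info takes no time and is no camera call; for the wrist camera it gives the pose at the moment of the call.
- bot.sign_off(): hands the job in, once; it reports no verdict.
The state is a dict: "t": time; "joints": joint angles; "joint_velocities": joint speeds; "effort": joint torques, N m; "tool_pos": TCP position; "tcp_rot": TCP orientation; "force": force on the tool from outside, world axes, zero at the start; "moment": the same for the moment, N m; "finger_gap": finger opening in mm.
Only numpy, scipy, OpenCV 4.12 (cv2) and the standard library are available. Lean on these libraries where they do the work, as an engineer would, in place of code of your own. Each camera call takes 0.05 s, during which the arm holds its last target. There are 200 camera calls.

## Working session

There is one attempt and no reset: what is moved stays moved. The work goes in short steps, Python scripts to look and compute and a shell command to move; the robot and the scene stay as the last step left them, time stands still between calls to the robot, and variables do not carry over. Pictures are saved under pics/ and viewed, about 12 in all and at most 16, crops included, and the job is handed in when it is done.

```bash
mkdir -p pics; ls
python3 - <<'E'
from workcell import sense, viewer, bot
import cv2, numpy as np
for n in ["scene","side","wrist"]:
    i=viewer.camera_info(n); print(n,i)
    im=viewer.capture(n); cv2.imwrite(f"pics/{n}0.png",im[:,:,::-1])
print(sense())
E
```

```text
pics
scene {'vfov': 46.04730479346782, 'cx': 282.3388069577781, 'cy': 209.25896682541298, 'pose': array([[-5.38778781e-01,  5.93135740e-01, -5.98253641e-01,
         1.13097995e+03],
       [ 8.42311531e-01,  3.92020936e-01, -3.69906571e-01,
         3.71119765e+02],
       [ 1.51231448e-02, -7.03213752e-01, -7.10817635e-01,
         7.76442082e+02],
       [ 0.00000000e+00,  0.00000000e+00,  0.00000000e+00,
         1.00000000e+00]])}
side {'vfov': 44.724437678720875, 'cx': 280.89534533954134, 'cy': 203.28904011520524, 'pose': array([[ 9.86976212e-01, -1.09804681e-01,  1.17562278e-01,
         3.89945941e+02],
       [-1.60142900e-01, -7.39891653e-01,  6.53387017e-01,
        -7.20938601e+02],
       [ 1.52383955e-02, -6.63704207e-01, -7.47839901e-01,
         8.82809169e+02],
       [ 0.00000000e+00,  0.00000000e+00,  0.00000000e+00,
         1.00000000e+00]])}
wrist {'vfov': 64.71732564863105, 'cx': 279.2325026178037, 'cy': 211.47030552730575, 'pose': array([[ 9.99999961e-01, -1.56869724e-04, -2.32768102e-04,
         5.49423158e+02],
       [-2.16720285e-04, -9.58499650e-01, -2.8
[... 217 characters left out ...]
0.15, 'joints': array([-8.46206545e-02,  3.51076025e-01,  1.65225906e+00, -5.69989569e-06,
        1.13912544e+00, -8.45848435e-02]), 'joint_velocities': array([ 1.60761230e-03, -1.18879082e-04, -6.25979372e-04, -8.33758135e-04,
        4.37652580e-05,  4.96101014e-04]), 'effort': array([ 9.91285888e-04, -4.97462654e+01, -2.85344088e+01,  6.99646957e-02,
        2.45898723e-02, -7.18797719e-05]), 'tool_pos': array([5.49735786e+02, 3.51848281e-02, 2.18251916e+02]), 'tcp_rot': array([ 7.07118532e-01,  7.07094897e-01, -2.81793046e-04, -3.30003436e-04]), 'force': array([1.16622317, 0.68685647, 0.84120038]), 'moment': array([-0.00081609,  0.01793982, -0.03883542]), 'finger_gap': 92.9005545320959}
```

View pics/scene0.png

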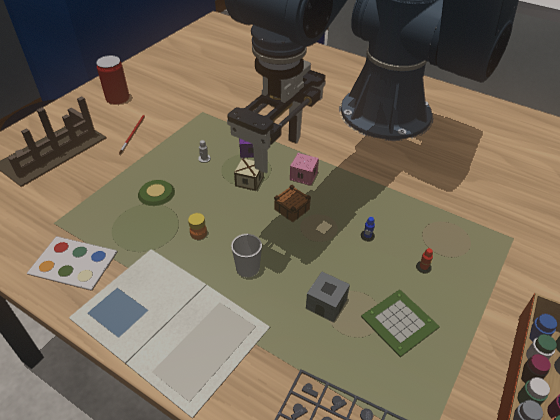

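View pics/side0.png

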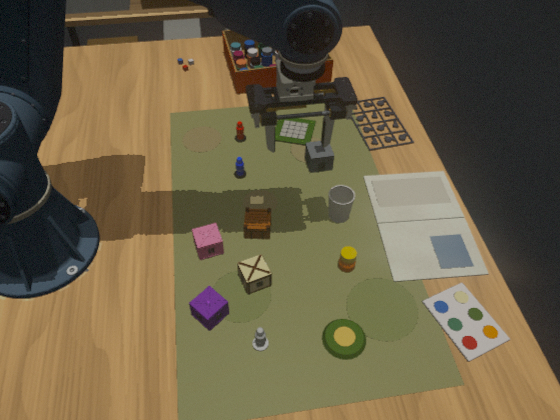

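View pics/wrist0.png

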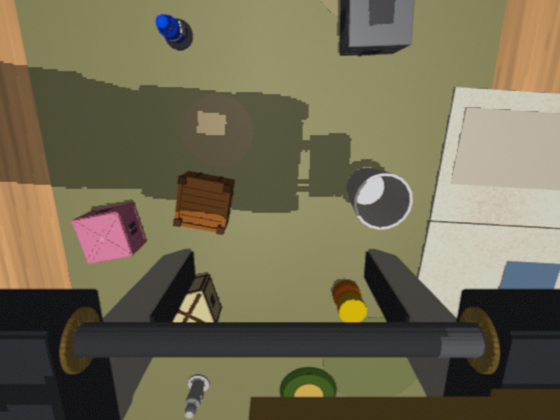

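```bash
cat > h.py <<'E'
from workcell import sense, viewer, bot
import cv2, numpy as np
def ray(info,uv,z,H=420):
    f=H/2/np.tan(np.radians(info['vfov']/2)); uv=np.atleast_2d(uv).astype(float)
    d=np.c_[(uv[:,0]-info['cx'])/f,(uv[:,1]-info['cy'])/f,np.ones(len(uv))]@info['pose'][:3,:3].T
    o=info['pose'][:3,3]; return (o+d*((z-o[2])/d[:,2])[:,None])[:,:2]
def project(info,P,H=420):
    f=H/2/np.tan(np.radians(info['vfov']/2)); T=info['pose']
    c=(np.atleast_2d(P)-T[:3,3])@T[:3,:3]; return np.c_[c[:,0]/c[:,2]*f+info['cx'],c[:,1]/c[:,2]*f+info['cy']]
E
python3 - <<'E'
from h import *
i=viewer.camera_info('side')
for n,u,v,z in [("found",294,131,6),("ground",319,151,50),("blue",240,175,0),("red",240,136,0),("roof",258,216,36),("mid",255,267,45),("pink",208,235,45),("purple",208,303,45),("cup",340,200,50),("pot",348,256,48),("mound",344,338,10),("greyf",261,342,0)]:
    print(n,ray(i,[u,v],z).round())
i=viewer.camera_info('scene')
for n,u,v,z in [("found",400,322,6),("ground",328,286,50),("blue",368,236,0),("red",424,268,0),("roof",292,198,36),("mid",247,170,45),("pink",304,163,45),("cup",247,245,60),("pot",197,218,48),("mound",156,191,10),("greyf",204,159,0)]:
    print(n,ray(i,[u,v],z).round())
E
```

```text
found [[603. 291.]]
ground [[638. 159.]]
blue [[445. 156.]]
red [[461. 298.]]
roof [[468. -10.]]
mid [[ 444. -147.]]
pink [[358. -54.]]
purple [[ 347. -215.]]
cup [[651.  -3.]]
pot [[ 632. -151.]]
mound [[ 590. -306.]]
greyf [[ 437. -285.]]
found [[606. 300.]]
ground [[638. 166.]]
blue [[445. 160.]]
red [[461. 291.]]
roof [[468. -15.]]
mid [[ 454. -143.]]
pink [[362. -49.]]
cup [[646.  -6.]]
pot [[ 635. -139.]]
mound [[ 594. -296.]]
greyf [[ 437. -286.]]
```

```bash
python3 -m creep '[[[45,0,-10],[0,0,0]],[[45,0,-10],[0,0,0]],[[45,0,-10],[0,0,0]],[[45,0,-10],[0,0,0]],[[0,0,0],[0,0,0]],[[0,0,0],[0,0,0]],[[0,0,0],[0,0,0]]]'
python3 - <<'E'
from h import *
import pickle
i=viewer.camera_info('wrist'); im=viewer.capture('wrist'); cv2.imwrite('pics/wA.png',im[:,:,::-1]); pickle.dump(i,open('wA.pkl','wb')); print(sense()['tool_pos'],sense()['tcp_rot'])
E
python3 -m creep '[[[-45,0,0],[0,0,0]],[[-45,0,0],[0,0,0]],[[-45,0,0],[0,0,0]],[[-45,0,0],[0,0,0]],[[-45,0,0],[0,0,0]],[[-45,0,0],[0,0,0]],[[-45,0,0],[0,0,0]],[[-45,0,0],[0,0,0]],[[0,0,0],[0,0,0]],[[0,0,0],[0,0,0]],[[0,0,0],[0,0,0]]]'
python3 - <<'E'
from h import *
import pickle
i=viewer.camera_info('wrist'); im=viewer.capture('wrist'); cv2.imwrite('pics/wB.png',im[:,:,::-1]); pickle.dump(i,open('wB.pkl','wb')); print(sense()['tool_pos'],sense()['t'])
E
```

```text
t: 0.85
tool_pos: [549.8, 179.2, 258.1]
tcp_rot: [0.707, 0.707, -0.001, -0.0]
force: [-0.3, 0.2, 0.1]
finger_gap: 92.9
[549.92273179 178.93315369 258.2084571 ] [ 7.07526439e-01  7.06686740e-01 -4.11957919e-04 -1.43534825e-04]
t: 2.0
tool_pos: [549.7, -179.7, 258.5]
tcp_rot: [0.707, 0.707, -0.0, -0.0]
force: [1.0, 0.9, 0.4]
finger_gap: 92.9
[ 549.84488621 -179.34570817  258.63036551] 2.05
```

View pics/wA.png

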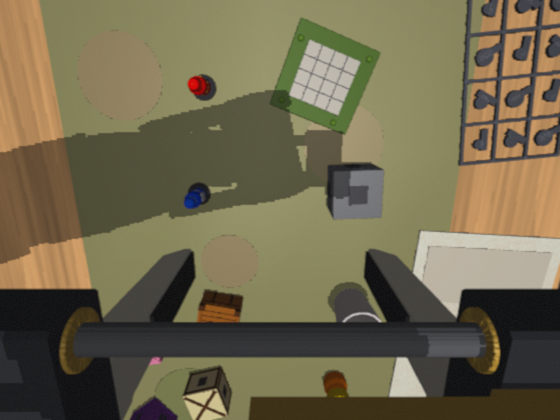

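View pics/wB.png

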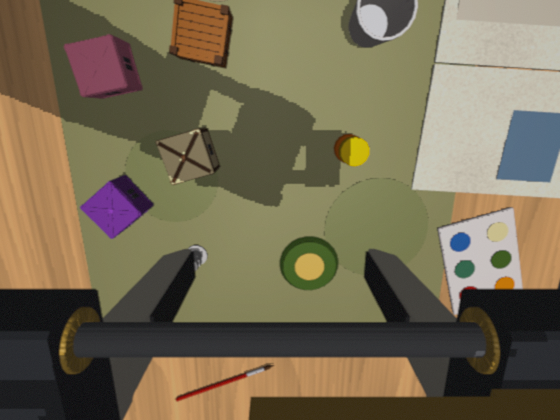

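```bash
cat > m.py <<'E'
from h import *
import pickle
out=[]
def rect(tag,name,roi,cond,z,k=3):
    im=cv2.imread(f'pics/{tag}.png'); i=pickle.load(open(tag+'.pkl','rb'))
    x0,y0,x1,y1=roi; c=im[y0:y1,x0:x1]; hsv=cv2.cvtColor(c,cv2.COLOR_BGR2HSV).astype(int)
    m=cond(hsv[...,0],hsv[...,1],hsv[...,2]).astype(np.uint8)
    m=cv2.morphologyEx(m,cv2.MORPH_OPEN,np.ones((2,2)))
    m=cv2.morphologyEx(m,cv2.MORPH_CLOSE,np.ones((k,k)))
    cs,_=cv2.findContours(m,cv2.RETR_EXTERNAL,cv2.CHAIN_APPROX_NONE); ct=max(cs,key=cv2.contourArea)[:,0]
    w=ray(i,ct+[x0,y0],z).astype(np.float32)
    r=cv2.minAreaRect(w); print(name,'c',np.round(r[0],1),'size',np.round(r[1],1),'ang',round(r[2],1))
    big=cv2.resize(c,None,fx=2,fy=2,interpolation=0); q=project(i,np.c_[cv2.boxPoints(r),[z]*4])
    cv2.polylines(big,[np.int32((q-[x0,y0]+.5)*2)],True,(0,255,255),1)
    big=cv2.copyMakeBorder(big,0,max(0,260-big.shape[0]),0,max(0,260-big.shape[1]),0)[:260,:260]; out.append(big); return r
E
python3 - <<'E'
from m import *
rect('wA','paved',(265,10,390,140),lambda h,s,v:(v>130)&(s<70),6,7)
rect('wA','tile',(265,10,390,140),lambda h,s,v:((s>110)&(h>35)&(h<75))|((v>130)&(s<70)),6,9)
rect('wA','ground',(320,155,395,225),lambda h,s,v:(s<60)&(v>72),50,25)
rect('wB','mid',(150,118,225,192),lambda h,s,v:(s>0)&((v>95)|(v<45)),45,9)
rect('wB','roof',(160,0,240,72),lambda h,s,v:(h<20)&(s>110),38,9)
rect('wA','red',(180,65,225,110),lambda h,s,v:(s>150)&((h<8)|(h>172)),50)
rect('wA','blue',(175,175,225,220),lambda h,s,v:(s>150)&(h>100)&(h<130),50)
rect('wB','sand',(275,235,345,295),lambda h,s,v:(h<30)&(v>150),10)
cv2.imwrite('pics/m1.png',np.vstack([np.hstack(out[:3]),np.hstack([out[3],out[4],out[7]])]))
im=cv2.imread('pics/wA.png');print(cv2.cvtColor(im,cv2.COLOR_BGR2HSV)[190,325:388:5].tolist())
E
```

```text
paved c [603.2 296.8] size [65.1 65.5] ang 68.7
tile c [602.9 296.8] size [98.6 98.2] ang 68.7
ground c [649.6 164.4] size [64.6 73. ] ang 90.0
mid c [ 443.3 -146.3] size [82.3 90.6] ang 90.0
roof c [468.3 -19.6] size [65.5 60.9] ang 79.3
red c [464.2 286. ] size [18.5 21.2] ang 61.9
blue c [450.2 163.6] size [25.8 18.1] ang 77.8
sand c [ 591.7 -303.4] size [37.7 38.7] ang 90.0
[[29, 75, 95], [150, 8, 32], [110, 11, 72], [120, 7, 73], [120, 10, 74], [135, 14, 75], [120, 10, 78], [128, 13, 77], [128, 14, 75], [113, 8, 125], [108, 10, 124], [126, 10, 124], [27, 81, 144]]
```

View pics/m1.png

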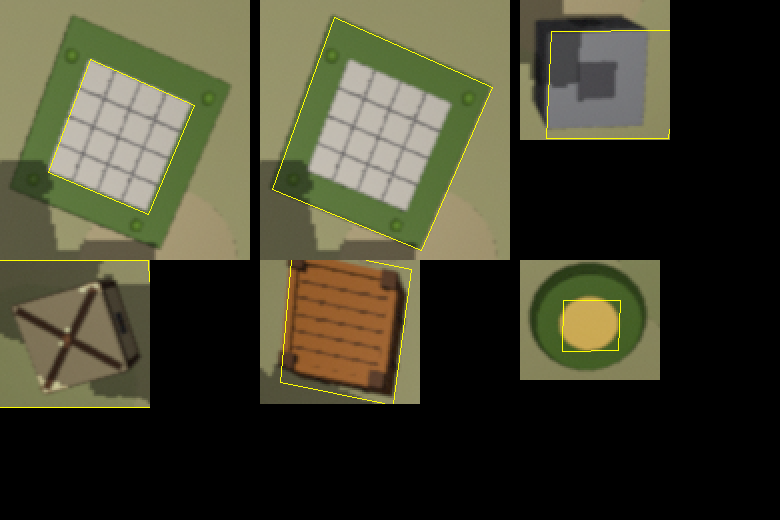

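Run:
```python
from m import *
def quad(tag,name,pts,z):
    i=pickle.load(open(tag+'.pkl','rb')); w=ray(i,pts,z); e=np.roll(w,-1,0)-w
    print(name,'c',w.mean(0).round(1),'sides',np.hypot(*e.T).round(1),'ang',(np.degrees(np.arctan2(e[:,1],e[:,0]))%90).round(1))
quad('wA','ground',[(336,170),(384,170),(381,218),(334,219)],50)
quad('wB','mid',[(156.5,140.5),(201.5,128),(213,173),(173,183.5)],45)
quad('wB','roof',[(175,-1),(228.5,5),(225,65),(171.5,56)],38)
print('hatch',ray(pickle.load(open('wA.pkl','rb')),[(358,194.5)],50)) 
im=cv2.imread('pics/wrist0.png')[165:240,165:245]; a=cv2.resize(im,None,fx=5,fy=5,interpolation=2)
im=cv2.imread('pics/wA.png')[155:230,320:400]; b=cv2.resize(im,None,fx=5,fy=5,interpolation=2)
cv2.imwrite('pics/z1.png',np.hstack([a,b]))
```

```text
ground c [641.6 167.9] sides [54.4 57.2 55.6 58.4] ang [90.   1.6  1.2  0.4]
mid c [ 443.4 -147.5] sides [53.2 51.3 48.8 51.1] ang [14.8 11.1 14.6 15.9]
roof c [466.6 -18.5] sides [54.6 57.1 57.3 54. ] ang [84.3 83.7 81.1 80.9]
hatch [[640.76987011 168.19073964]]
```

View pics/z1.png

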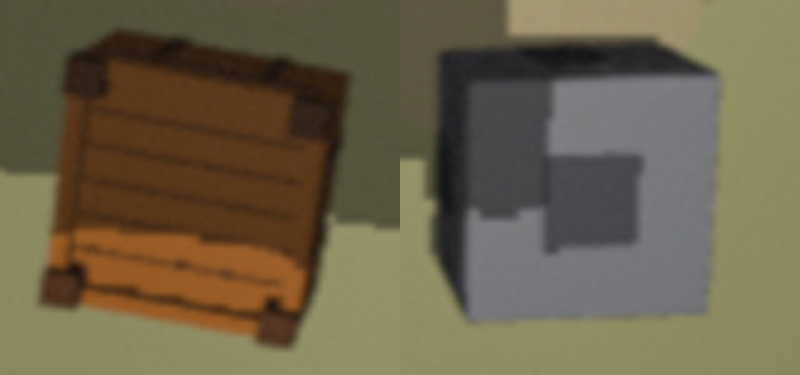

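Run:
```python
from m import *
i=pickle.load(open('wA.pkl','rb'))
def q(i,name,pts,z):
    w=ray(i,pts,z); e=np.roll(w,-1,0)-w
    print(name,'c',w.mean(0).round(1),'sides',np.hypot(*e.T).round(1),'ang',(np.degrees(np.arctan2(e[:,1],e[:,0]))%90).round(1))
q(i,'ground',[(333.6,171),(383.6,170),(381.6,217.4),(333.6,219)],50)
w=viewer.camera_info('wrist'); T=w['pose'].copy()
T[:3,:3]=[[1,-1.57e-4,-2.33e-4],[-2.17e-4,-.9585,-.2851],[-1.78e-4,.2851,-.9585]]; T[:3,3]=[549.42,79.92,383.83]; w['pose']=T
q(w,'roof',np.array([(87,76),(310,117),(276,328),(62,288)])/5+165,40)
```

```text
ground c [640.9 167.8] sides [56.7 56.5 56.7 57.3] ang [1.1 2.7 2.  2.6]
roof c [465.9 -16. ] sides [47.4 48.5 47.2 48. ] ang [79.3 78.5 78.7 78.7]
```

```bash
cat > g.py <<'E'
import sys
from h import *
from scipy.spatial.transform import Rotation as R
# usage: g.py x y z jawdeg -> remaining shift in tool frame and turn about tool z (deg/rad)
s=sense(); x,y,z,a=map(float,sys.argv[1:5]); r=R.from_quat(s['tcp_rot']); M=r.as_matrix()
j=np.degrees(np.arctan2(M[1,1],M[0,1])); d=(a-j+90)%180-90
print('t',round(s['t'],2),'pos',s['tool_pos'].round(1),'jaw',round(j,1),'tilt',(np.degrees(np.arccos(-M[2,2]))).round(2),'gap',round(s['finger_gap'],1),'F',s['force'].round(1))
print('shift tool',(M.T@(np.array([x,y,z])-s['tool_pos'])).round(1),'turn z',round(-np.radians(d),3))
E
python3 -m creep '[[[43.4,11.4,0],[0,0,0]],[[43.4,11.4,0],[0,0,0]],[[43.4,11.4,0],[0,0,0]],[[43.4,11.4,0],[0,0,0]],[[43.4,11.4,0],[0,0,0]],[[43.4,11.4,0],[0,0,0]],[[43.4,11.4,0],[0,0,0]],[[43.4,11.4,0],[0,0,-0.035]],[[0,0,45],[0,0,0]],[[0,0,45],[0,0,0]],[[0,0,45],[0,0,0]],[[0,0,0],[0,0,0]],[[0,0,0],[0,0,0]],[[0,0,0],[0,0,0]],[[0,0,0],[0,0,0]]]' 93; python3 g.py 641 168 10 2
```

```text
t: 3.55
tool_pos: [642.3, 167.6, 126.4]
tcp_rot: [0.695, 0.719, 0.002, 0.001]
force: [-0.2, -0.0, -0.1]
finger_gap: 93.2
t 3.55 pos [642.3 167.6 126.4] jaw 2.0 tilt 0.23 gap 93.2 F [-0.2 -0.  -0.1]
shift tool [  0.4  -1.8 116.4] turn z 0.0
```

```bash
python3 -m creep '[[[0,-1.5,40],[0,0,0]],[[0,0,40],[0,0,0]],[[0,0,22],[0,0,0]],[[0,0,14],[0,0,0]],[[0,0,0],[0,0,0]],[[0,0,0],[0,0,0]],[[0,0,0],[0,0,0]]]' ; python3 g.py 641 168 10 2;  python3 -m creep '[[[0,0,0],[0,0,0]],[[0,0,0],[0,0,0]],[[0,0,0],[0,0,0]],[[0,0,0],[0,0,0]],[[0,0,0],[0,0,0]],[[0,0,0],[0,0,0]],[[0,0,0],[0,0,0]],[[0,0,0],[0,0,0]],[[0,0,-20],[0,0,0]],[[0,0,-40],[0,0,0]],[[0,0,-40],[0,0,0]],[[0,0,0],[0,0,0]],[[0,0,0],[0,0,0]]]' 40; python3 g.py 603 297 60 -21.3
```

```text
t: 4.25
tool_pos: [640.8, 167.4, 9.5]
tcp_rot: [0.695, 0.719, 0.001, 0.001]
force: [-0.4, 0.3, -0.1]
finger_gap: 93.0
t 4.25 pos [640.8 167.4   9.5] jaw 2.0 tilt 0.16 gap 93.0 F [-0.4  0.3 -0.1]
shift tool [ 0.6  0.2 -0.5] turn z 0.0
t: 5.55
tool_pos: [639.7, 167.2, 107.9]
tcp_rot: [0.695, 0.719, 0.0, 0.0]
force: [-0.5, -0.1, -2.4]
finger_gap: 58.0
t 5.55 pos [639.7 167.2 107.9] jaw 2.0 tilt 0.04 gap 58.0 F [-0.5 -0.1 -2.4]
shift tool [131.  -32.2  47.9] turn z 0.407
```

```bash
python3 -m creep '[[[43.7,-10.7,0],[0,0,0]],[[43.7,-10.7,0],[0,0,0]],[[43.6,-10.8,0],[0,0,0]],[[0,0,0],[0,0,0.136]],[[0,0,20],[0,0,0.136]],[[0,0,27],[0,0,0.135]],[[0,0,0],[0,0,0]],[[0,0,0],[0,0,0]],[[0,0,0],[0,0,0]]]' ; python3 g.py 603 297 15.7 -21.3
```

```text
t: 6.45
tool_pos: [603.3, 297.0, 61.4]
tcp_rot: [0.825, 0.565, 0.0, 0.0]
force: [-0.4, -0.0, -1.8]
finger_gap: 57.7
t 6.45 pos [603.3 297.   61.4] jaw -21.1 tilt 0.04 gap 57.7 F [-0.4 -0.  -1.8]
shift tool [-0.2 -0.3 45.7] turn z 0.003
```

```bash
python3 -m creep '[[[0,0,25],[0,0,0]],[[0,0,12],[0,0,0]],[[0,0,7],[0,0,0]],[[0,0,1.5],[0,0,0]],[[0,0,0],[0,0,0]],[[0,0,0],[0,0,0]],[[0,0,0],[0,0,0]]]' ; python3 g.py 603 297 15.7 -21.3; python3 -m creep '[[[0,0,0],[0,0,0]],[[0,0,0],[0,0,0]],[[0,0,0],[0,0,0]],[[0,0,0],[0,0,0]],[[0,0,-10],[0,0,0]],[[0,0,-40],[0,0,0]],[[0,0,-40],[0,0,0]],[[0,0,-40],[0,0,0]],[[0,0,-40],[0,0,0]],[[0,0,0],[0,0,0]],[[0,0,0],[0,0,0]]]' 93; python3 g.py 443.4 -147.5 150 14.5
```

```text
t: 7.15
tool_pos: [603.3, 297.1, 15.9]
tcp_rot: [0.826, 0.564, 0.001, 0.0]
force: [-0.6, 0.2, -1.1]
finger_gap: 57.7
t 7.15 pos [603.3 297.1  15.9] jaw -21.3 tilt 0.06 gap 57.7 F [-0.6  0.2 -1.1]
shift tool [-0.2 -0.2  0.2] turn z -0.0
t: 8.25
tool_pos: [603.2, 297.1, 186.5]
tcp_rot: [0.826, 0.564, 0.001, 0.0]
force: [0.7, -0.9, -0.5]
finger_gap: 92.9
t 8.25 pos [603.2 297.1 186.5] jaw -21.3 tilt 0.12 gap 92.9 F [ 0.7 -0.9 -0.5]
shift tool [-472.3   12.7   35.8] turn z -0.625
```

```bash
python3 -m creep '[[[-47,1.3,0],[0,0,0]],[[-47,1.3,0],[0,0,0]],[[0,0,-45],[0,0,0]],[[0,0,0],[0,0,0]],[[0,0,0],[0,0,0]]]'
python3 - <<'E'
from h import *
import pickle
i=viewer.camera_info('wrist'); im=viewer.capture('wrist'); cv2.imwrite('pics/wC.png',im[:,:,::-1]); pickle.dump(i,open('wC.pkl','wb'))
g=project(i,[(603,297,56),(463,292,0)]); print(g)
E
python3 -m creep '[[[-47,1.3,0],[0,0,-0.1]],[[-47,6,0],[0,0,-0.1]],[[-46,10,0],[0,0,-0.1]],[[-44,14,0],[0,0,-0.1]],[[-42,18,0],[0,0,-0.1]],[[-40,22,0],[0,0,-0.125]],[[0,0,0],[0,0,0]],[[0,0,0],[0,0,0]],[[0,0,0],[0,0,0]],[[0,0,0],[0,0,0]]]' ;python3 g.py 443.4 -147.5 150 14.5
```

```text
t: 8.75
tool_pos: [571.3, 208.4, 230.1]
tcp_rot: [0.826, 0.564, 0.0, 0.0]
force: [0.4, -0.2, -0.7]
finger_gap: 93.1
[[276.67389106  97.58111482]
 [168.06250158 149.50867831]]
t: 9.8
tool_pos: [606.9, -51.7, 229.8]
tcp_rot: [0.612, 0.791, -0.0, -0.0]
force: [-0.1, 0.7, -0.8]
finger_gap: 92.7
t 9.8 pos [606.9 -51.7 229.8] jaw 14.5 tilt 0.04 gap 92.7 F [-0.1  0.7 -0.8]
shift tool [ -51.7 -182.2   79.9] turn z 0.001
```

View pics/wC.png

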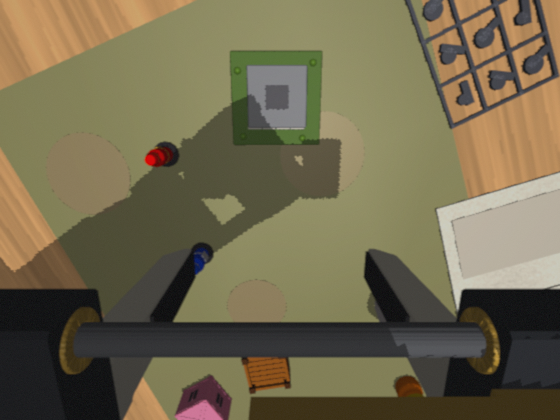

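```bash
python3 -m creep '[[[-13,-45.5,0],[0,0,0]],[[-13,-45.5,0],[0,0,0]],[[-13,-45.5,0],[0,0,0]],[[-12.7,-45.7,0],[0,0,0]],[[0,0,45],[0,0,0]],[[0,0,45],[0,0,0]],[[0,0,20],[0,0,0]],[[0,0,0],[0,0,0]],[[0,0,0],[0,0,0]],[[0,0,0],[0,0,0]]]' ;python3 g.py 443.4 -147.5 10 14.5
```

```text
t: 10.8
tool_pos: [444.8, -148.6, 121.6]
tcp_rot: [0.612, 0.791, 0.0, 0.001]
force: [0.5, 0.7, 0.2]
finger_gap: 93.0
t 10.8 pos [ 444.8 -148.6  121.6] jaw 14.5 tilt 0.14 gap 93.0 F [0.5 0.7 0.2]
shift tool [  1.6  -1.2 111.6] turn z 0.0
```

```bash
python3 -m creep '[[[1,-1,40],[0,0,0]],[[0,0,40],[0,0,0]],[[0,0,20],[0,0,0]],[[0,0,11],[0,0,0]],[[0,0,0],[0,0,0]],[[0,0,0],[0,0,0]]]' ; python3 g.py 443.4 -147.5 10 14.5;  python3 -m creep '[[[0,0,0],[0,0,0]],[[0,0,0],[0,0,0]],[[0,0,0],[0,0,0]],[[0,0,0],[0,0,0]],[[0,0,0],[0,0,0]],[[0,0,0],[0,0,0]],[[0,0,0],[0,0,0]],[[0,0,0],[0,0,0]],[[0,0,-20],[0,0,0]],[[0,0,-40],[0,0,0]],[[0,0,-45],[0,0,0]],[[0,0,-45],[0,0,0]],[[0,0,0],[0,0,0]],[[0,0,0],[0,0,0]]]' 40; python3 g.py 603 297 160 -21.3
```

```text
t: 11.4
tool_pos: [443.5, -148.2, 10.3]
tcp_rot: [0.612, 0.791, 0.0, 0.001]
force: [0.6, -0.8, -0.2]
finger_gap: 92.9
t 11.4 pos [ 443.5 -148.2   10.3] jaw 14.5 tilt 0.11 gap 92.9 F [ 0.6 -0.8 -0.2]
shift tool [0.7 0.1 0.3] turn z 0.0
t: 12.8
tool_pos: [442.8, -147.9, 159.4]
tcp_rot: [0.612, 0.791, 0.0, 0.001]
force: [-0.3, 0.9, -1.7]
finger_gap: 51.6
t 12.8 pos [ 442.8 -147.9  159.4] jaw 14.5 tilt 0.09 gap 51.6 F [-0.3  0.9 -1.7]
shift tool [390.7 266.5  -0.7] turn z 0.625
```

```bash
python3 -m creep '[[[39,26.6,0],[0,0,0]],[[39,26.6,0],[0,0,0]],[[39,26.6,0],[0,0,0]],[[39,26.6,0],[0,0,0]],[[39,26.6,0],[0,0,0]],[[39,26.6,0],[0,0,0]],[[39,26.6,0],[0,0,0]],[[39,26.6,0],[0,0,0]],[[39,26.6,0],[0,0,0]],[[39,26.6,0],[0,0,0]],[[0,0,0],[0,0,0.125]],[[0,0,0],[0,0,0.125]],[[0,0,0],[0,0,0.125]],[[0,0,0],[0,0,0.125]],[[0,0,20],[0,0,0.125]],[[0,0,20],[0,0,0]],[[0,0,0],[0,0,0]],[[0,0,0],[0,0,0]],[[0,0,0],[0,0,0]]]' ; python3 g.py 603 297 66.3 -21.3
python3 - <<'E'
from h import *
a=viewer.capture('side')[60:200,220:380];b=viewer.capture('scene')[240:380,300:480];w=viewer.capture('wrist')
cv2.imwrite('pics/chk1.png',np.hstack([cv2.resize(a[:,:,::-1],None,fx=2,fy=2),cv2.resize(b[:,:,::-1],None,fx=2,fy=2)]))
cv2.imwrite('pics/w_held.png',w[:,:,::-1])
E
```

```text
t: 14.7
tool_pos: [602.8, 296.4, 119.4]
tcp_rot: [0.826, 0.564, 0.0, 0.0]
force: [0.8, -0.6, -0.4]
finger_gap: 51.4
t 14.7 pos [602.8 296.4 119.4] jaw -21.3 tilt 0.02 gap 51.4 F [ 0.8 -0.6 -0.4]
shift tool [ 0.7 -0.1 53.1] turn z 0.0
```

View pics/chk1.png

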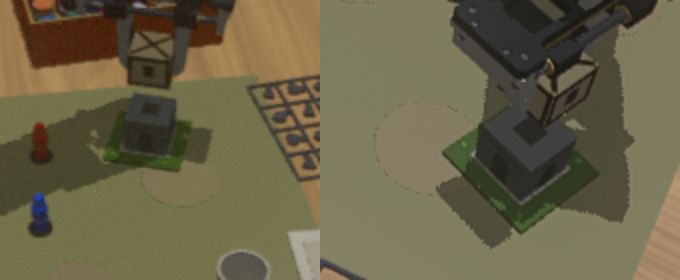

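The middle storey is held squarely about 53 mm above the ground storey (side crop around (150,60)/(150,110)). I'm lowering it now.

```bash
python3 -m creep '[[[0.5,0,28],[0,0,0]],[[0,0,14],[0,0,0]],[[0,0,8],[0,0,0]],[[0,0,3],[0,0,0]],[[0,0,0],[0,0,0]],[[0,0,0],[0,0,0]],[[0,0,0],[0,0,0]]]' ; python3 g.py 603 297 66.3 -21.3; python3 -m creep '[[[0,0,0],[0,0,0]],[[0,0,0],[0,0,0]],[[0,0,0],[0,0,0]],[[0,0,0],[0,0,0]],[[0,0,-10],[0,0,0]],[[0,0,-40],[0,0,0]],[[0,0,-40],[0,0,0]],[[0,0,-40],[0,0,0]],[[-40,0,-20],[0,0,0]],[[-45,0,-20],[0,0,0]],[[0,0,0],[0,0,0]],[[0,0,0],[0,0,0]],[[0,0,0],[0,0,0]]]' 93
python3 - <<'E'
from h import *
i=viewer.camera_info('wrist'); im=viewer.capture('wrist')
p=project(i,[(603,297,101)])[0]; print(p); x,y=p.astype(int)
c=cv2.resize(im[max(0,y-60):y+60,x-60:x+60,::-1],None,fx=4,fy=4); cv2.imwrite('pics/wD.png',c); print(max(0,y-60),x-60)
E
python3 g.py 466 -16.5 180 79
```

```text
t: 15.55
tool_pos: [603.1, 296.9, 66.9]
tcp_rot: [0.826, 0.564, 0.001, 0.0]
force: [-0.1, 0.2, -0.9]
finger_gap: 51.7
t 15.55 pos [603.1 296.9  66.9] jaw -21.3 tilt 0.07 gap 51.7 F [-0.1  0.2 -0.9]
shift tool [ 0.1 -0.1  0.6] turn z -0.0
t: 16.85
tool_pos: [571.9, 218.1, 235.9]
tcp_rot: [0.826, 0.564, -0.0, -0.0]
force: [-0.0, 0.2, -0.3]
finger_gap: 93.2
[280.01074807 106.79820983]
46 220
t 16.9 pos [571.8 218.2 235.6] jaw -21.3 tilt 0.05 gap 93.1 F [-0.3  0.  -0.7]
shift tool [-257.1  -13.4   55.7] turn z 1.391
```

View pics/wD.png

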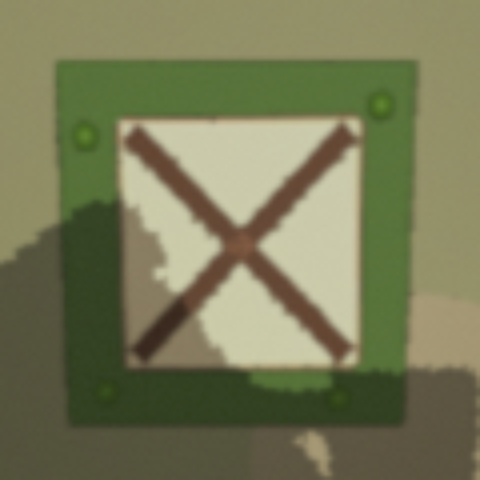

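```bash
python3 -m creep '[[[-42.9,-2.2,0],[0,0,0]],[[-42.9,-2.2,0],[0,0,0]],[[-42.9,-2.2,0],[0,0,0]],[[-42.9,-2.2,0],[0,0,0]],[[-42.8,-2.3,0],[0,0,0]],[[-42.7,-2.3,0],[0,0,0]],[[0,0,10],[0,0,0.14]],[[0,0,10],[0,0,0.14]],[[0,0,10],[0,0,0.14]],[[0,0,10],[0,0,0.14]],[[0,0,10],[0,0,0.14]],[[0,0,10],[0,0,0.14]],[[0,0,10],[0,0,0.14]],[[0,0,10],[0,0,0.14]],[[0,0,10],[0,0,0.14]],[[0,0,10],[0,0,0.131]],[[0,0,0],[0,0,0]],[[0,0,0],[0,0,0]],[[0,0,0],[0,0,0]]]' ; python3 g.py 466 -16.5 10 79
```

```text
t: 18.8
tool_pos: [466.3, -16.9, 136.4]
tcp_rot: [0.996, -0.094, 0.0, 0.0]
force: [-0.0, 0.5, -0.6]
finger_gap: 92.9
t 18.8 pos [466.3 -16.9 136.4] jaw -100.8 tilt 0.02 gap 92.9 F [-0.   0.5 -0.6]
shift tool [ -0.4  -0.3 126.4] turn z 0.003
```

```bash
python3 -m creep '[[[0,0,45],[0,0,0]],[[0,0,42],[0,0,0]],[[0,0,26],[0,0,0]],[[0,0,13],[0,0,0]],[[0,0,0],[0,0,0]],[[0,0,0],[0,0,0]]]' ; python3 g.py 466 -16.5 10 79;  python3 -m creep '[[[0,0,0],[0,0,0]],[[0,0,0],[0,0,0]],[[0,0,0],[0,0,0]],[[0,0,0],[0,0,0]],[[0,0,0],[0,0,0]],[[0,0,0],[0,0,0]],[[0,0,0],[0,0,0]],[[0,0,0],[0,0,0]],[[0,0,-20],[0,0,0]],[[0,0,-40],[0,0,0]],[[0,0,-45],[0,0,0]],[[0,0,-45],[0,0,0]],[[0,0,-30],[0,0,0]],[[0,0,0],[0,0,0]],[[0,0,0],[0,0,0]]]' 40; python3 g.py 603 297 190 68.7
```

```text
t: 19.4
tool_pos: [466.7, -17.2, 11.2]
tcp_rot: [0.995, -0.096, 0.001, 0.0]
force: [-0.1, -0.2, 0.1]
finger_gap: 93.0
t 19.4 pos [466.7 -17.2  11.2] jaw -101.0 tilt 0.08 gap 93.0 F [-0.1 -0.2  0.1]
shift tool [-0.8 -0.5  1.2] turn z 0.0
t: 20.9
tool_pos: [465.7, -17.1, 189.8]
tcp_rot: [0.995, -0.096, 0.0, -0.0]
force: [0.0, -0.3, -1.5]
finger_gap: 56.0
t 20.9 pos [465.7 -17.1 189.8] jaw -101.0 tilt 0.01 gap 56.0 F [ 0.  -0.3 -1.5]
shift tool [ 7.480e+01 -3.345e+02 -2.000e-01] turn z 0.18
```

```bash
python3 -m creep '[[[9.35,-41.8,0],[0,0,0]],[[9.35,-41.8,0],[0,0,0]],[[9.35,-41.8,0],[0,0,0]],[[9.35,-41.8,0],[0,0,0]],[[9.35,-41.8,0],[0,0,0]],[[9.35,-41.8,0],[0,0,0]],[[9.35,-41.8,0],[0,0,0]],[[9.35,-41.8,0],[0,0,0]],[[0,0,0],[0,0,0.09]],[[0,0,0],[0,0,0.09]],[[0,0,25],[0,0,0]],[[0,0,20],[0,0,0]],[[0,0,0],[0,0,0]],[[0,0,0],[0,0,0]],[[0,0,0],[0,0,0]]]' ; python3 g.py 603 297 112 68.7
python3 - <<'E'
from h import *
a=viewer.capture('side')[60:200,220:380];b=viewer.capture('scene')[200:340,300:480]
cv2.imwrite('pics/chk2.png',np.hstack([cv2.resize(a[:,:,::-1],None,fx=2,fy=2),cv2.resize(b[:,:,::-1],None,fx=2,fy=2)]))
E
```

```text
t: 22.4
tool_pos: [603.6, 296.9, 145.6]
tcp_rot: [0.983, -0.185, 0.0, -0.0]
force: [-0.2, -0.5, -0.7]
finger_gap: 55.7
t 22.4 pos [603.6 296.9 145.6] jaw -111.3 tilt 0.04 gap 55.7 F [-0.2 -0.5 -0.7]
shift tool [-0.6  0.2 33.6] turn z -0.0
```

View pics/chk2.png

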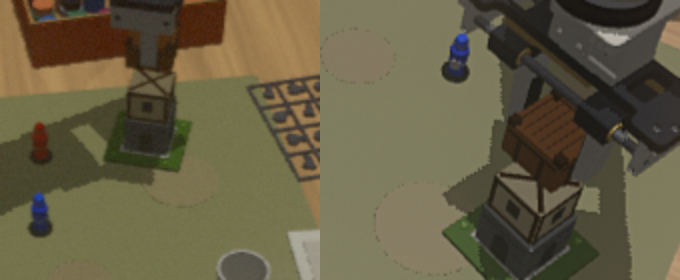

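The roof storey is held level just above the cream block, both square (scene crop about (545,140) over (530,200)). I'm placing it.

```bash
python3 -m creep '[[[-0.5,0,17],[0,0,0]],[[0,0,9],[0,0,0]],[[0,0,5],[0,0,0]],[[0,0,2.5],[0,0,0]],[[0,0,0],[0,0,0]],[[0,0,0],[0,0,0]],[[0,0,0],[0,0,0]]]' ; python3 g.py 603 297 112 68.7; python3 -m creep '[[[0,0,0],[0,0,0]],[[0,0,0],[0,0,0]],[[0,0,0],[0,0,0]],[[0,0,0],[0,0,0]],[[0,0,-10],[0,0,0]],[[0,0,-40],[0,0,0]],[[0,0,-45],[0,0,0]],[[0,0,-45],[0,0,0]],[[-45,0,-20],[0,0,0]],[[-45,0,0],[0,0,0]],[[0,0,0],[0,0,0]],[[0,0,0],[0,0,0]],[[0,0,0],[0,0,0]]]' 93
python3 - <<'E'
from h import *
i=viewer.camera_info('wrist'); im=viewer.capture('wrist')
p=project(i,[(603,297,137)])[0]; print(p); x,y=p.astype(int)
c=cv2.resize(im[max(0,y-60):y+60,x-60:x+60,::-1],None,fx=4,fy=4); cv2.imwrite('pics/wE.png',c); print(max(0,y-60),x-60)
E
python3 g.py 463 292 150 0
```

```text
t: 23.2
tool_pos: [603.0, 297.1, 112.1]
tcp_rot: [0.983, -0.185, 0.0, -0.0]
force: [0.5, 0.3, -1.7]
finger_gap: 56.0
t 23.2 pos [603.  297.1 112.1] jaw -111.3 tilt 0.04 gap 56.0 F [ 0.5  0.3 -1.7]
shift tool [0.1 0.1 0.1] turn z -0.0
t: 24.5
tool_pos: [519.6, 329.5, 271.9]
tcp_rot: [0.983, -0.185, 0.0, -0.0]
force: [0.2, 0.1, -0.1]
finger_gap: 93.1
[279.44109743 100.45527157]
40 219
t 24.55 pos [519.7 329.3 271.6] jaw -111.4 tilt 0.01 gap 93.0 F [0.9 0.2 0.8]
shift tool [-39.2  55.4 121.6] turn z 1.198
```

View pics/wE.png

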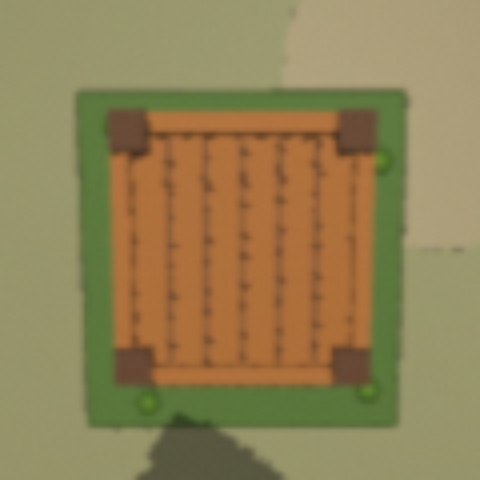

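The roof is centred and square (post centres average to (279.6,101.2), expected (279.4,100.5)). Next is the guards' positions by triangulation.

Run:
```python
from h import *
import pickle
from scipy.ndimage import label
info={'scene0':viewer.camera_info('scene'),'side0':viewer.camera_info('side'),'wA':pickle.load(open('wA.pkl','rb')),'wC':pickle.load(open('wC.pkl','rb'))}
for name,P,cond in [('red',(462,292,30),lambda h,s,v:(s>150)&((h<8)|(h>172))&(v>50)),('blue',(446,159,30),lambda h,s,v:(s>130)&(h>105)&(h<130)&(v>40))]:
    A=np.zeros((3,3));b=np.zeros(3);O=[]
    for t,i in info.items():
        if t=='wC' and name=='blue': continue
        im=cv2.imread(f'pics/{t}.png'); h,s,v=np.moveaxis(cv2.cvtColor(im,cv2.COLOR_BGR2HSV).astype(int),2,0)
        p=project(i,[P])[0]; yy,xx=np.mgrid[:420,:560]; m=cond(h,s,v)&(abs(xx-p[0])<25)&(abs(yy-p[1])<28)
        c=np.array([xx[m].mean(),yy[m].mean()])
        g=np.r_[ray(i,c,0)[0],0]; o=i['pose'][:3,3]; d=(g-o)/np.linalg.norm(g-o); Q=np.eye(3)-np.outer(d,d); A+=Q;b+=Q@o;O.append((t,o,Q,m.sum()))
    X=np.linalg.solve(A,b); print(name,X.round(1),[(t,n,round(float(np.linalg.norm(Q@(X-o))),1)) for t,o,Q,n in O])
```

```text
red [461.  288.3  37.2] [('scene0', np.int64(101), 0.2), ('side0', np.int64(37), 0.8), ('wA', np.int64(305), 0.5), ('wC', np.int64(384), 1.1)]
blue [445.8 159.3  40.2] [('scene0', np.int64(62), 1.8), ('side0', np.int64(43), 0.5), ('wA', np.int64(263), 1.8)]
```

```bash
python3 g.py 461 289.5 14 -111.3
```

```text
t 24.55 pos [519.7 329.3 271.6] jaw -111.4 tilt 0.01 gap 93.0 F [0.9 0.2 0.8]
shift tool [-40.2  58.5 257.6] turn z -0.001
```

```bash
python3 -m creep '[[[-20.1,29.2,0],[0,0,0]],[[-20.1,29.3,0],[0,0,0]],[[0,0,45],[0,0,0]],[[0,0,45],[0,0,0]],[[0,0,45],[0,0,0]],[[0,0,0],[0,0,0]],[[0,0,0],[0,0,0]],[[0,0,0],[0,0,0]]]' 60 ; python3 g.py 461 289.5 14 -111.3
python3 - <<'E'
from h import *
a=viewer.capture('side')[90:180,190:300];b=viewer.capture('scene')[210:300,360:470]
cv2.imwrite('pics/chk3.png',np.hstack([cv2.resize(a[:,:,::-1],None,fx=3,fy=3),cv2.resize(b[:,:,::-1],None,fx=3,fy=3)]))
E
```

```text
t: 25.35
tool_pos: [461.7, 290.4, 138.9]
tcp_rot: [0.983, -0.185, 0.001, -0.001]
force: [-0.1, -0.0, -0.3]
finger_gap: 60.1
t 25.35 pos [461.7 290.4 138.9] jaw -111.3 tilt 0.19 gap 60.1 F [-0.1 -0.  -0.3]
shift tool [ -0.6   1.4 124.9] turn z -0.001
```

View pics/chk3.png

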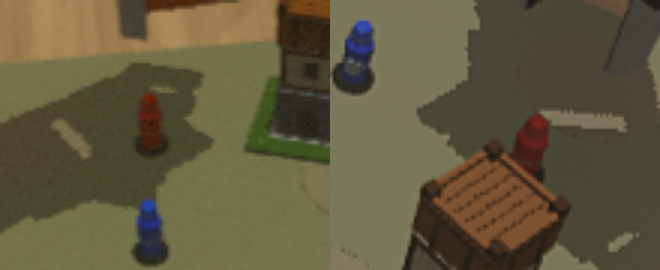

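The red guard stands upright below the tool (left crop (150,125)) with clear space around it, so I can descend.

```bash
python3 -m creep '[[[-0.5,1.4,40],[0,0,0]],[[0,0,40],[0,0,0]],[[0,0,30],[0,0,0]],[[0,0,14],[0,0,0]],[[0,0,0],[0,0,0]],[[0,0,0],[0,0,0]]]' ; python3 g.py 461 289.5 14 -111.3; python3 -m creep '[[[0,0,0],[0,0,0]],[[0,0,0],[0,0,0]],[[0,0,0],[0,0,0]],[[0,0,0],[0,0,0]],[[0,0,0],[0,0,0]],[[0,0,0],[0,0,0]],[[0,0,0],[0,0,0]],[[0,0,0],[0,0,0]],[[0,0,-20],[0,0,0]],[[0,0,-40],[0,0,0]],[[0,0,-45],[0,0,0]],[[0,0,-45],[0,0,0]],[[0,0,-40],[0,0,0]],[[0,0,0],[0,0,0]],[[0,0,0],[0,0,0]]]' 8; python3 g.py 603 297 200 -111.3
```

```text
t: 26.05
tool_pos: [460.2, 289.3, 14.1]
tcp_rot: [0.983, -0.185, 0.001, -0.001]
force: [-0.7, 0.1, 0.3]
finger_gap: 60.0
t 26.05 pos [460.2 289.3  14.1] jaw -111.3 tilt 0.12 gap 60.0 F [-0.7  0.1  0.3]
shift tool [ 0.7 -0.5  0.1] turn z -0.0
t: 27.55
tool_pos: [459.3, 288.8, 202.9]
tcp_rot: [0.983, -0.185, 0.0, -0.0]
force: [-0.2, -1.2, -0.3]
finger_gap: 18.9
t 27.55 pos [459.3 288.8 202.9] jaw -111.3 tilt 0.06 gap 18.9 F [-0.2 -1.2 -0.3]
shift tool [130.9 -59.9   3. ] turn z -0.0
```

```bash
python3 -m creep '[[[43.6,-20,0],[0,0,0]],[[43.6,-20,0],[0,0,0]],[[43.6,-19.9,0],[0,0,0]],[[0,0,20],[0,0,0]],[[0,0,0],[0,0,0]],[[0,0,0],[0,0,0]],[[0,0,0],[0,0,0]],[[0,0,0],[0,0,0]]]'; python3 g.py 603 297 147 -111.3
python3 - <<'E'
from h import *
P=(603,297,200)
o=[]
for n in ('side','scene'):
    i=viewer.camera_info(n); x,y=project(i,[P])[0].astype(int); im=viewer.capture(n); o.append(cv2.resize(im[y-60:y+60,x-50:x+50,::-1],None,fx=4,fy=4))
cv2.imwrite('pics/chk4.png',np.hstack(o))
E
```

```text
t: 28.35
tool_pos: [602.5, 297.3, 183.5]
tcp_rot: [0.983, -0.185, 0.0, -0.0]
force: [-0.4, 0.5, -1.0]
finger_gap: 18.7
t 28.35 pos [602.5 297.3 183.5] jaw -111.3 tilt 0.05 gap 18.7 F [-0.4  0.5 -1. ]
shift tool [ 0.5  0.1 36.5] turn z 0.0
```

View pics/chk4.png

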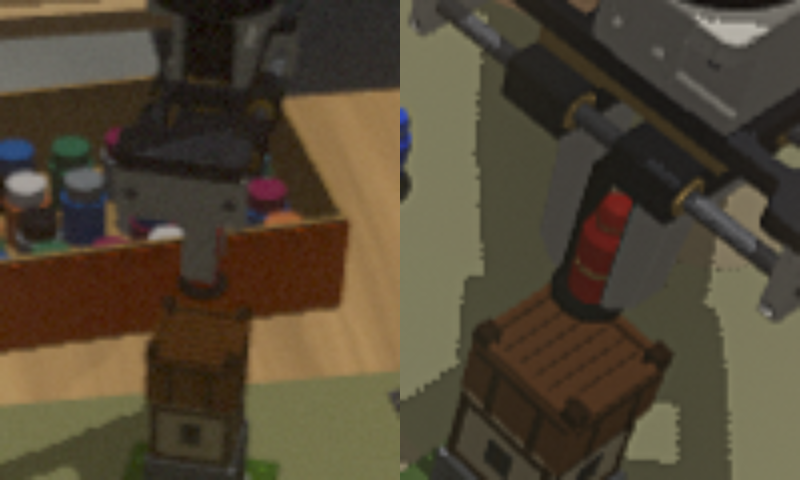

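The red guard is held upright over the roof, so I'm lowering it. Fingers will open to 50 mm, staying above the posts.

```bash
python3 -m creep '[[[0.5,0,18],[0,0,0]],[[0,0,10],[0,0,0]],[[0,0,5],[0,0,0]],[[0,0,3],[0,0,0]],[[0,0,0],[0,0,0]],[[0,0,0],[0,0,0]],[[0,0,0],[0,0,0]]]' ; python3 g.py 603 297 147 -111.3; python3 -m creep '[[[0,0,0],[0,0,0]],[[0,0,0],[0,0,0]],[[0,0,0],[0,0,0]],[[0,0,0],[0,0,0]],[[0,0,-10],[0,0,0]],[[0,0,-30],[0,0,0]],[[0,0,-40],[0,0,0]],[[0,0,-40],[0,0,0]],[[0,0,0],[0,0,0]],[[0,0,0],[0,0,0]]]' 50;  python3 g.py 446 159 150 -111.3
```

```text
t: 29.15
tool_pos: [603.5, 296.9, 147.2]
tcp_rot: [0.983, -0.185, 0.0, -0.0]
force: [-0.2, 0.1, 0.4]
finger_gap: 19.0
t 29.15 pos [603.5 296.9 147.2] jaw -111.3 tilt 0.04 gap 19.0 F [-0.2  0.1  0.4]
shift tool [-0.5  0.1  0.2] turn z -0.0
t: 30.15
tool_pos: [603.5, 296.9, 267.9]
tcp_rot: [0.983, -0.185, 0.001, -0.001]
force: [-0.5, 0.5, -1.0]
finger_gap: 49.6
t 30.15 pos [603.5 296.9 267.9] jaw -111.3 tilt 0.12 gap 49.6 F [-0.5  0.5 -1. ]
shift tool [-96.8 185.9 117.5] turn z -0.0
```

```bash
python3 -m creep '[[[-19.4,37.2,0],[0,0,0]],[[-19.4,37.2,0],[0,0,0]],[[-19.4,37.2,0],[0,0,0]],[[-19.4,37.2,0],[0,0,0]],[[-19.2,37.2,0],[0,0,0]],[[0,0,45],[0,0,0]],[[0,0,45],[0,0,0]],[[0,0,45],[0,0,0]],[[0,0,0],[0,0,0]],[[0,0,0],[0,0,0]],[[0,0,0],[0,0,0]]]' 65;  python3 g.py 446 159 14 -111.3
```

```text
t: 31.25
tool_pos: [446.5, 159.0, 133.5]
tcp_rot: [0.983, -0.185, 0.001, -0.001]
force: [0.2, -0.0, -0.3]
finger_gap: 64.9
t 31.25 pos [446.5 159.  133.5] jaw -111.3 tilt 0.14 gap 64.9 F [ 0.2 -0.  -0.3]
shift tool [ -0.7   0.4 119.5] turn z -0.0
```

```bash
python3 -m creep '[[[-0.3,0.3,40],[0,0,0]],[[0,0,40],[0,0,0]],[[0,0,26],[0,0,0]],[[0,0,13],[0,0,0]],[[0,0,0],[0,0,0]],[[0,0,0],[0,0,0]]]' ; python3 g.py 446 159 14 -111.3; python3 -m creep '[[[0,0,0],[0,0,0]],[[0,0,0],[0,0,0]],[[0,0,0],[0,0,0]],[[0,0,0],[0,0,0]],[[0,0,0],[0,0,0]],[[0,0,0],[0,0,0]],[[0,0,0],[0,0,0]],[[0,0,0],[0,0,0]],[[0,0,-20],[0,0,0]],[[0,0,-40],[0,0,0]],[[0,0,-45],[0,0,0]],[[0,0,-45],[0,0,0]],[[0,0,-40],[0,0,0]],[[0,0,0],[0,0,0]],[[0,0,0],[0,0,0]]]' 8; python3 g.py 591.7 -303.4 200 -111.3
```

```text
t: 31.85
tool_pos: [446.2, 158.9, 14.1]
tcp_rot: [0.983, -0.185, 0.001, -0.0]
force: [0.5, 0.2, 0.5]
finger_gap: 65.3
t 31.85 pos [446.2 158.9  14.1] jaw -111.3 tilt 0.13 gap 65.3 F [0.5 0.2 0.5]
shift tool [-0.2 -0.   0.1] turn z -0.0
t: 33.35
tool_pos: [445.1, 158.6, 202.8]
tcp_rot: [0.983, -0.185, 0.001, -0.0]
force: [-0.1, 0.1, -1.1]
finger_gap: 18.8
t 33.35 pos [445.1 158.6 202.8] jaw -111.3 tilt 0.06 gap 18.8 F [-0.1  0.1 -1.1]
shift tool [304.6 377.    2.9] turn z -0.0
```

```bash
python3 -m creep '[[[27.7,34.3,0],[0,0,0]],[[27.7,34.3,0],[0,0,0]],[[27.7,34.3,0],[0,0,0]],[[27.7,34.3,0],[0,0,0]],[[27.7,34.3,0],[0,0,0]],[[27.7,34.3,0],[0,0,0]],[[27.7,34.3,0],[0,0,0]],[[27.7,34.3,0],[0,0,0]],[[27.7,34.3,0],[0,0,0]],[[27.7,34.3,0],[0,0,0]],[[27.6,34,0],[0,0,0]],[[0,0,45],[0,0,0]],[[0,0,45],[0,0,0]],[[0,0,40],[0,0,0]],[[0,0,0],[0,0,0]],[[0,0,0],[0,0,0]],[[0,0,0],[0,0,0]]]'; python3 g.py 591.7 -303.4 24 -111.3
```

```text
t: 35.05
tool_pos: [592.7, -303.9, 74.6]
tcp_rot: [0.983, -0.185, 0.001, 0.0]
force: [-0.0, 0.4, -0.5]
finger_gap: 18.8
t 35.05 pos [ 592.7 -303.9   74.6] jaw -111.3 tilt 0.15 gap 18.8 F [-0.   0.4 -0.5]
shift tool [-1.2 -0.1 50.6] turn z -0.0
```

```bash
python3 -m creep '[[[-1,0,28],[0,0,0]],[[0,0,13],[0,0,0]],[[0,0,6],[0,0,0]],[[0,0,3],[0,0,0]],[[0,0,0],[0,0,0]],[[0,0,0],[0,0,0]],[[0,0,0],[0,0,0]]]' ; python3 g.py 591.7 -303.4 24 -111.3; python3 -m creep '[[[0,0,0],[0,0,0]],[[0,0,0],[0,0,0]],[[0,0,0],[0,0,0]],[[0,0,0],[0,0,0]],[[0,0,-10],[0,0,0]],[[0,0,-30],[0,0,0]],[[0,0,-45],[0,0,0]],[[0,0,-45],[0,0,0]],[[0,0,-45],[0,0,0]],[[-45,0,-40],[0,0,0]],[[-45,0,0],[0,0,0]],[[0,0,0],[0,0,0]],[[0,0,0],[0,0,0]],[[0,0,0],[0,0,0]]]' 50;  python3 g.py 500 0 250 -111.3
python3 - <<'E'
from h import *
o=[]
i=viewer.camera_info('wrist')
for n,P in (('wrist',(592,-303,20)),('side',(592,-303,30)),('side',(603,297,150)),('scene',(603,297,150))):
    i=viewer.camera_info(n); p=project(i,[P])[0]; print(n,p.round(1)); x,y=p.astype(int); y=max(y,50); im=viewer.capture(n); o.append(cv2.resize(im[y-50:y+50,x-50:x+50,::-1],(300,300)))
cv2.imwrite('pics/fin.png',np.vstack([np.hstack(o[:2]),np.hstack(o[2:])]))
cv2.imwrite('pics/sidef.png',viewer.capture('side')[:,:,::-1])
E
```

```text
t: 35.75
tool_pos: [591.2, -303.2, 23.4]
tcp_rot: [0.983, -0.185, 0.0, 0.0]
force: [0.1, -0.4, 0.0]
finger_gap: 18.7
t 35.75 pos [ 591.2 -303.2   23.4] jaw -111.3 tilt 0.06 gap 18.7 F [ 0.1 -0.4  0. ]
shift tool [ 0.6 -0.  -0.6] turn z -0.0
t: 37.15
tool_pos: [515.0, -273.5, 231.4]
tcp_rot: [0.983, -0.185, 0.001, 0.0]
force: [-1.1, 0.5, 0.4]
finger_gap: 49.8
t 37.15 pos [ 515.  -273.5  231.4] jaw -111.3 tilt 0.08 gap 49.8 F [-1.1  0.5  0.4]
shift tool [-113.4 -249.3  -18.8] turn z -0.0
wrist [278.9 110.2]
side [346.2 331.4]
side [295.8  83.7]
scene [415.5 270.9]
```

View pics/fin.png

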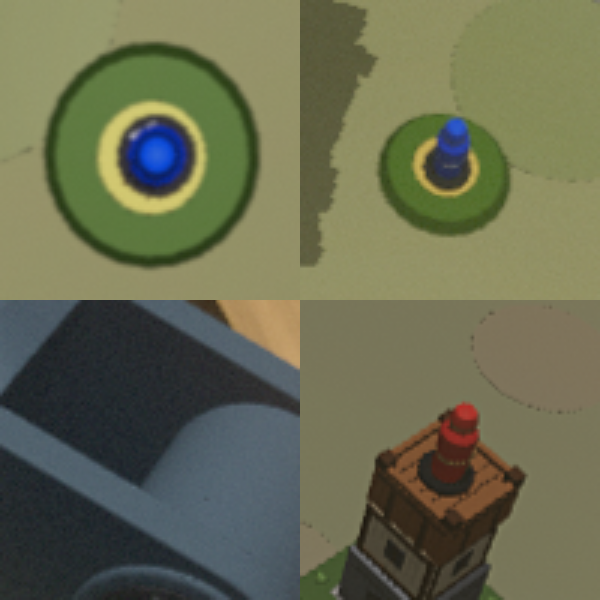

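Blue is in the middle of the sandy spot: its base centre is at about (156,155) in the crop, the spot's at (152,157). Red stands at about (447,470), with the roof's middle at about (451,466), so both are within a few millimetres.

Run:
```python
from workcell import bot,sense
print(sense()['t'], bot.sign_off())
```

```text
the job is handed in; nothing more can be done
37.4 None
```

The job is handed in after about 37 s of the 134 s allowed. The tower is stacked on the foundation tile, the red guard stands on its roof, and the blue guard is on the sandy spot of the mound.

- **Storeys:** wrist pictures after each placing showed the ground, middle and roof storeys within about 1 mm of the target centre, with their walls square to the tile.
- **Guards:** the last pictures show both guards upright and released. Blue is within about 2 mm of the middle of its spot, and red within a few millimetres of the middle of the roof.
- **Forces:** readings at the end of each move never went above about 2.4 N. The gripper was open and clear of everything at hand-in.
- **Not checked:**
  - I took no final picture of the grey figure, the cup or the paint pot. Every move near them was well above their height.
  - The arm blocked the side camera's last view of the tower, so red's final position rests on the scene camera alone.

No check failed or disagreed with another.

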